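# Seat the idler block and hold the belt tensioner back

## Robot

A 7-joint arm with a two-finger parallel gripper is mounted at the origin on the work surface; the furniture and walls round the work are solid. World frame = base frame: x ahead of the robot, y to its left, z up, the work surface at z = 0. Lengths are in m, angles in rad, forces in N, time in s.
With the tool pointing down it reaches from about 0.425 to 0.825 m from the base axis. Payload 3.6 kg.
Tool frame: the origin (TCP) lies at the very end of the fingers, on their centre line; the grasp point (between the pads) lies robot.grasp_offset behind it (robot.grasp_offset is the distance from the TCP to the grasp point, in m); x points along the fingers, y is the direction in which the jaws open and shut, and the axes are right-handed (so a half turn about x gives the same grasp; the last joint's range is limited). The gripper opens to 85 mm and grips with 20 to 120 N. Pads are 22 mm wide; open, the fingers measure 114 mm over their backs; the gripper's body (76 mm by 85 mm) begins 54 mm behind the grasp point. The pads swing forward as they close: fully open they stand 13 mm farther back than shut.
Start: joints at [-1.296, 0.615, -0.013, 1.423, 0.008, 1.103, -0.04], TCP at [0.193, 0.621, 0.231] pointing down, gripper open.
Joint ranges: [-3.12, 3.12], [-0.3, 2.06], [-1.34, 1.32], [0.26, 2.42], [-1.36, 4.5], [0.01, 1.98], [-2.84, 2.84]. Speed limits (rad/s): [2.79, 2.79, 3.14, 3.14, 3.14, 3.14, 3.14].

## Interface

Orientations are given as a unit quaternion [x, y, z, w].
In Python, from workcell import robot, cams gives the robot as it stands.
- The arm moves only by the tool carry_out, never from a script. Its argument "increments" is a list that holds one entry, the list of rows, each a list of 6 numbers: the shift along the tool's x, y, z in cm, then the turn, a rotation vector about the tool's x, y, z in rad. In form: [[[tx, ty, tz, wx, wy, wz], ...]]. A call has 1 to 20 rows; each row is the pose to reach, as a shift and turn from the pose commanded when the call began, along the tool's axes at that moment; what a row does not reach only later rows make up. A row lasts 1/8 s, in which the tool goes at most 62.5 mm and 10.7 degrees, less where a joint would pass 70% of its speed; a pose out of reach is approached as far as the arm can. A call with a gripper value outside its range is refused whole. "grip" is the finger opening in cm, from 0 to 8.54, set as the call begins (left out, the last holds). The fingers move at their own pace and stop on an object; "squeeze" is the grip in N (left out, the last holds). Time passes only in rows, so rows that repeat a pose let the fingers close. It gives the time, the measured TCP pose, the force and the opening at its end, in the units of the state.
- robot.state(): the state, without advancing time (a new reading comes with each control period).
- cams.get_image(name): name is "side" or "top"; returns the picture (480x640x3 uint8, blue, green, red); there is no depth.
- cams.calibration(name): a dict with "mtx" (3x3 intrinsics, pixels), "R" (3x3) and "t" (3): a world point X has camera coordinates R X + t. Camera axes: x right, y down, z forward; pixel columns grow to the right and rows downward; lengths in m; the calibration is good to about 2 mm. A picture is of the moment at which its call begins. calibration takes no time and is no camera call.
- robot.finish_job(): hands the job in, once; it reports no verdict.
The state is a dict: "time_s": time; "joint_pos": joint angles; "qd": joint speeds; "joint_efforts": joint torques, N m; "tcp_pos": TCP position; "tool_rot": TCP orientation; "force": force on the tool from outside, world axes, zero at the start; "moment": the same for the moment, N m; "opening": opening from 0.0 (shut) to 1.0 (fully open).
Only numpy, scipy, OpenCV 4.12 (cv2) and the standard library are available. Lean on these libraries where they do the work, as an engineer would, in place of code of your own. Each camera call takes 0.05 s, during which the arm holds its last target.

## Task

Get the small belt drive ready for its belt: pick up the loose blue idler block with the white roller on top and set it upright, centred and lengthwise on the narrow dark ledge of the tensioner stand, and let go of it. Then push the black post of the yellow sprung arm back past the click of its ratchet until the arm is at or almost at its end stop, and finish holding it there with the gripper against the spring (the program ends while still holding it), so that a colleague can slip the belt on. The idler must stay on the ledge, and the vials and the tape roll stay where they are.

Things in the scene. Friction and masses are not known exactly. Their poses are not given: they have to be found in the camera images.
- idler_center (a point): Centre (half-way up) of the loose idler block: a blue block 44 long (its x) by 34 wide (its y) by 26 high with a white grooved roller 28 in diameter and 12 high on top, 38 high in all, about 0.1 to 0.2 kg; it stands upright on the worktop, so this point is 19 above its underside; its z points up. Grip it across its 34 width, low enough to hold the blue part
- idler_block: The same idler block; origin at the centre of its underside, axes as above
- ledge_top (a point): Centre of the flat top face of the narrow dark steel ledge, where the block belongs: the ledge is 60 long (its x) and 18 wide (its y), its top 45 above the worktop; z points up. It rises from the tensioner stand, a fixed aluminium plate 130 by 250 by 10, with the same axes as this point; the plate's centre is 10 along +x and 100 along +y from the ledge's centre. A fixed white pulley, 29 high and 26 in diameter, stands 52 along +x and 42 along +y of this point
- push_post (a point): Point on the axis of the upright black post at the free end of the yellow arm, 79 above the worktop: the post is 16 in diameter, free from 33 to 97 above the worktop (its flat top is 18 above this point). The arm runs from the pivot to the post, 100 long; this point's -y axis points from the pivot to the post. At rest the post stands about 85 from the ledge's centre, towards +y of the ledge; pushing it back moves it towards the ledge's +x by 64 in all
- pivot (a point): Point on the upright hinge axis of the yellow arm, 79 above the worktop (level with push_post); axes as the ledge's. The post moves on a horizontal circle of radius 100 about it. Seen from above the arm is pushed back anticlockwise. A tall blue analyser (325 high) stands close behind the plate, beyond its +x edge: bring the hand in from the robot's side
- tensioner_arm (a joint): Angle of the yellow sprung arm, rad: 0 at rest, grows anticlockwise seen from above as it is pushed back, end stop at 0.65. The spring pushes back with about 3.5 N at the post at rest and 10 N at the end stop, and the ratchet adds about 1.5 N before its click. The pawl clicks at about 0.38; if let go beyond that the arm springs back to about 0.40 and the pawl keeps it there, short of where it must be held (beyond 0.48)
- pawl_slider (a joint): Travel of the brass pawl slider with the small red knob, m: about 0 at rest, rises to about +0.002 as the tooth of the arm lifts it, and snaps to about -0.0025 at the click. It works by itself
- vial_red: Bystander: glass vial with a red cap, upright, 23 diameter, 52 high; origin at the centre of its underside
- vial_blue: Bystander: glass vial with a blue cap, upright, 23 diameter, 52 high; origin at the centre of its underside
- tape: Bystander: white roll of thread tape lying flat, 48 diameter, 13 high; origin at the centre of its underside

How it is judged:
By the outcome, as a careful person would: the job done as asked, in the order asked, and still so for the second after the job is handed in, while the arm keeps its last pose, push and grip.
It also fails if it takes over 48 s, if anything falls off the work surface, if the arm or the gripper's body presses on something with over 40 N, if the wrist force passes 120 N, or if a joint passes its speed limit or range.

## Working session

There is one attempt and no reset: what is moved stays moved. The work goes in short steps, Python scripts to look and compute and a tool call to move; the robot and the scene stay as the last step left them, time stands still between calls to the robot, and variables do not carry over. Pictures are saved under pics/ and viewed, and the job is handed in when it is done.

Besides the shell and the picture viewer there is one more tool, called after "Emit:" as a command line: name --argument value ..., lists and objects as JSON in quotes. carry_out: Moves the arm, as the interface text tells. Its arguments: {"type":"object","properties":{"increments":{"type":"array"},"grip":{"type":"number"},"squeeze":{"type":"number"}},"required":["increments"]}

```bash
ls; mkdir -p pics; python3 - <<'E'
from workcell import robot,cams
import cv2
for n in("side","top"):
    cv2.imwrite(f"pics/{n}0.png",cams.get_image(n)); c=cams.calibration(n); print(n,c["mtx"].tolist(),c["R"].round(4).tolist(),c["t"].round(4).tolist())
print(robot.state(), robot.grasp_offset)
E
```

```text
pics
side [[609.6125604750526, 0.0, 323.1317149993902], [0.0, 609.6125604750526, 250.07010273951357], [0.0, 0.0, 1.0]] [[-0.9224, -0.3863, 0.0043], [-0.3146, 0.7447, -0.5886], [0.2241, -0.5442, -0.8084]] [0.4213, 0.234, 0.8614]
top [[457.5802222729468, 0.0, 323.54033791620145], [0.0, 457.5802222729468, 242.93698161638417], [0.0, 0.0, 1.0]] [[-0.0037, -0.9999, 0.0143], [-0.9941, 0.0022, -0.1088], [0.1087, -0.0147, -0.994]] [-0.0568, 0.4871, 0.896]
{'time_s': 0.1, 'joint_pos': array([-1.29551994,  0.61585453, -0.01264611,  1.42478539,  0.00808829,
        1.1034042 , -0.0404367 ]), 'qd': array([ 0.00022057, -0.00243211, -0.0023299 , -0.00394738, -0.00077151,
        0.00154355,  0.00060338]), 'joint_efforts': array([ 1.27830113e-03, -4.70382786e+01,  2.60356301e-01, -1.71571505e+01,
        1.01160211e-02,  5.83631569e-03, -3.65170507e-06]), 'tcp_pos': array([0.19295078, 0.619957  , 0.23021763]), 'tool_rot': array([ 0.105433  ,  0.69920084, -0.10711263,  0.69894846]), 'force': array([ 0.32340578, -0.0875364 ,  0.60973207]), 'moment': array([ 0.03453925, -0.00178403,  0.0336837 ]), 'opening': 1.0005283772232683} 0.0187
```

View pics/side0.png

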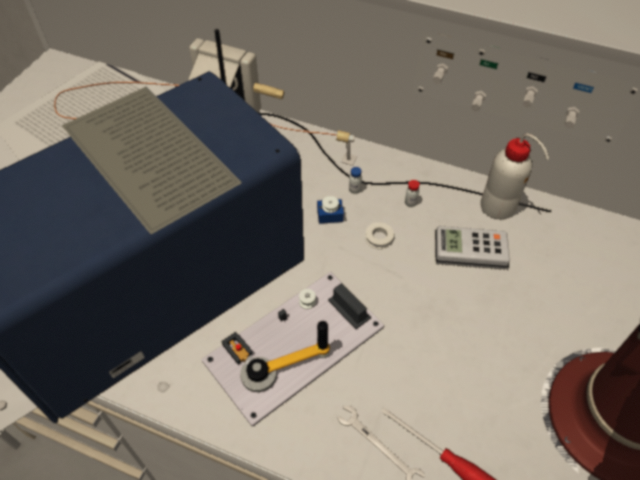

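View pics/top0.png

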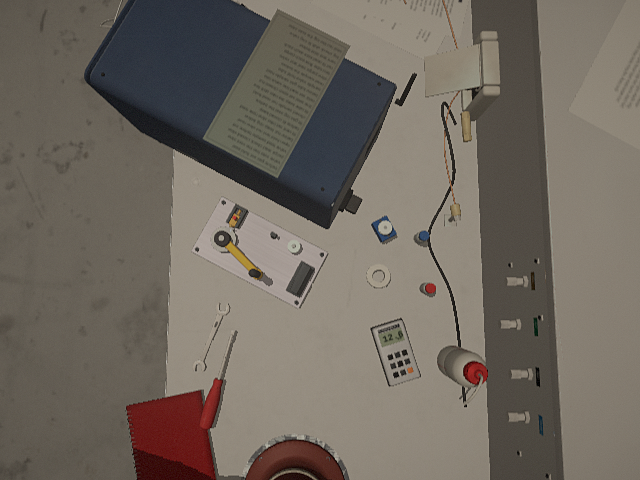

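Side view: blue idler near (330,210), stand with ledge at (349,305), post top near (322,326). The top view shows the same objects at (384,229), (300,278) and (254,272). Next I'll enlarge both.

```bash
cat > h.py <<'E'
import numpy as np,cv2
from workcell import robot,cams
from scipy.spatial.transform import Rotation as Ro
def C(n):
    c=cams.calibration(n); return np.array(c["mtx"]),np.array(c["R"]),np.array(c["t"]).ravel()
def proj(n,X):
    K,R,t=C(n); p=(K@(R@np.atleast_2d(X).T+t[:,None])).T; return p[:,:2]/p[:,2:]
def onz(n,uv,z):
    K,R,t=C(n); d=R.T@np.linalg.solve(K,np.array([uv[0],uv[1],1.])); o=-R.T@t; return o+d*(z-o[2])/d[2]
def tri(us,ut):
    A=[];b=[]
    for n,uv in(("side",us),("top",ut)):
        K,R,t=C(n); d=R.T@np.linalg.solve(K,np.array([uv[0],uv[1],1.]));d/=np.linalg.norm(d);P=np.eye(3)-np.outer(d,d);A.append(P);b.append(P@(-R.T@t))
    return np.linalg.lstsq(np.vstack(A),np.hstack(b),rcond=None)[0]
def crop(f,o,x,y,w,h,s):
    im=cv2.imread(f)[y:y+h,x:x+w]; im=cv2.resize(im,None,fx=s,fy=s,interpolation=cv2.INTER_CUBIC); 
    for i in range(0,w,10): cv2.putText(im,str(x+i),(i*s,8),0,.3,(0,0,255),1); cv2.line(im,(i*s,10),(i*s,14),(0,0,255),1)
    for i in range(0,h,10): cv2.putText(im,str(y+i),(0,i*s+4),0,.3,(0,0,255),1)
    cv2.imwrite(o,im)
E
python3 - <<'E'
from h import *
crop("pics/side0.png","pics/s1.png",200,270,190,150,4)
crop("pics/top0.png","pics/t1.png",185,190,150,120,5)
crop("pics/side0.png","pics/s2.png",300,180,100,75,8)
crop("pics/top0.png","pics/t2.png",350,200,100,75,8)
E
```

```text
(no output)
```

View pics/s1.png

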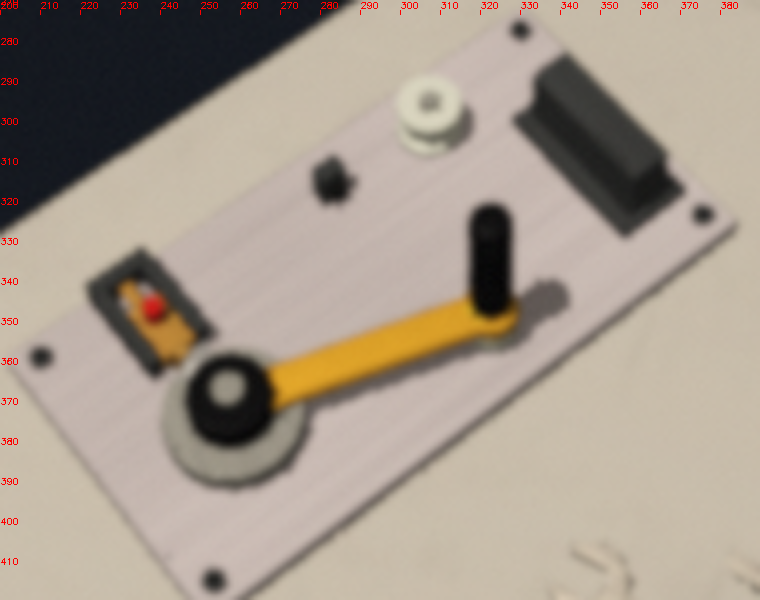

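View pics/t1.png

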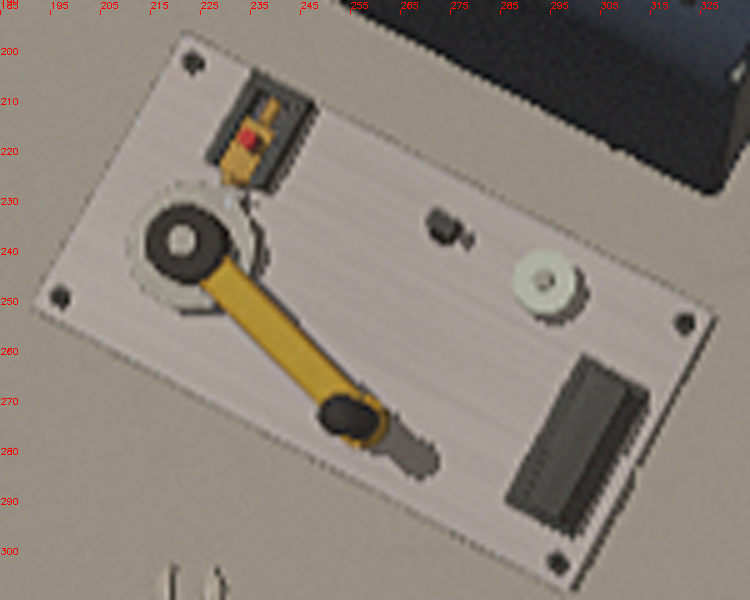

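View pics/s2.png

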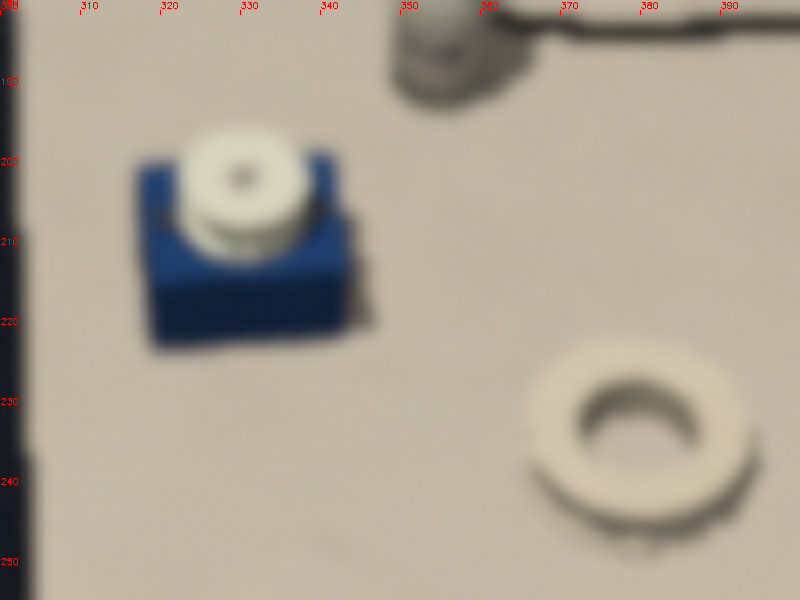

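View pics/t2.png

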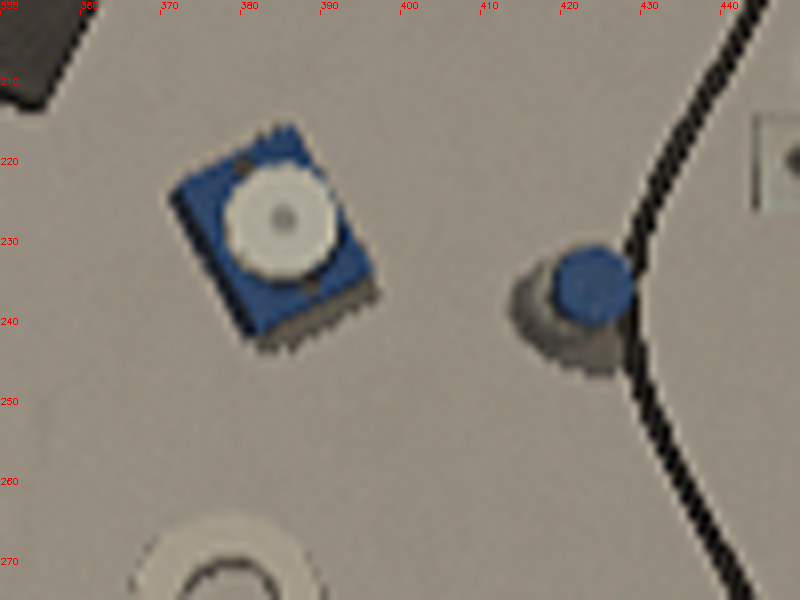

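```bash
cat > fit.py <<'E'
from h import *
from scipy.optimize import least_squares
def u(p,x,y,s): return [x+(p[0]+.5)/s-.5, y+(p[1]+.5)/s-.5]
def fit(obs,g,name):
    def w(q,P): 
        c,s=np.cos(q[2]),np.sin(q[2]); P=np.atleast_2d(P); return np.c_[q[0]+c*P[:,0]-s*P[:,1],q[1]+s*P[:,0]+c*P[:,1],P[:,2]]
    f=lambda q: np.hstack([(proj(n,w(q,P))-uv).ravel() for n,P,uv in obs])
    r=least_squares(f,g,loss="soft_l1"); print(name,r.x.round(4),np.degrees(r.x[2]).round(2)); 
    for (n,P,uv),e in zip(obs,f(r.x).reshape(-1,2)): print("  ",n,P,e.round(1))
    return r.x
T1=lambda p:u(p,185,190,5); S1=lambda p:u(p,200,270,4); T2=lambda p:u(p,350,200,8); S2=lambda p:u(p,300,180,8)
stand=[("top",(75,225,10),T1((185,33))),("top",(75,-25,10),T1((717,315))),("top",(-55,-25,10),T1((573,590))),("top",(-55,225,10),T1((32,308))),
("side",(-55,-25,10),S1((735,226))),("side",(75,225,10),S1((5,362))),
("side",(30,9,45),S1((533,80))),("side",(30,-9,45),S1((567,53))),("side",(-30,-9,45),S1((668,153))),("side",(-30,9,45),S1((637,180))),
("top",(52,42,29),T1((544,280))),("side",(52,42,29),S1((430,101)))]
idl=[("top",(0,0,38),T2((284,219))),("side",(0,0,38),S2((243,178)))]
tc=[(180,185),(292,125),(373,270),(260,328)]; 
L=[(-22,17,26),(22,17,26),(22,-17,26),(-22,-17,26)]
# block long axis runs image (80,143) -> choose +x up-left-ish: corners left,top at +x end
for P,p in zip([(22,17,26),(22,-17,26),(-22,-17,26),(-22,17,26)],tc): idl.append(("top",P,T2(p)))
mm=lambda o:[(n,tuple(v/1000 for v in P),uv) for n,P,uv in o]
if __name__=="__main__":
    S=fit(mm(stand),[.5,.1,-.5],"stand")
    I=fit(mm(idl),[.5,-.1,.5],"idler")
    # side predicted idler corners
    print(onz("top",T2((284,219)),.038),onz("side",S2((243,178)),.038), tri(S2((243,178)),T2((284,219))))
    print("post tri",tri(S1((490,218)),T1((347,417))),onz("top",T1((344,415)),.097),onz("side",S1((490,218)),.097))
    print("pivot",tri(S1((228,387)),T1((181,239))))
    for n,uvf in(("blue",(424-.5,235.3)),("red",(429.5,288))): print(n,onz("top",uvf,.052))
    print("tape",onz("top",(378,276),.013))
E
python3 fit.py
```

```text
stand [ 0.4156 -0.0067 -0.4894] -28.04
   top (0.075, 0.225, 0.01) [-2.1 -0.4]
   top (0.075, -0.025, 0.01) [-1.7 -0.6]
   top (-0.055, -0.025, 0.01) [-2.9  1.1]
   top (-0.055, 0.225, 0.01) [-2.7 -0.2]
   side (-0.055, -0.025, 0.01) [ 1.6 -1.6]
   side (0.075, 0.225, 0.01) [-0.4 -1.7]
   side (0.03, 0.009, 0.045) [-0.  -1.9]
   side (0.03, -0.009, 0.045) [ 0.4 -1.4]
   side (-0.03, -0.009, 0.045) [ 1.1 -0.3]
   side (-0.03, 0.009, 0.045) [-0.2 -0.4]
   top (0.052, 0.042, 0.029) [-1.8  0.1]
   side (0.052, 0.042, 0.029) [0.  0.4]
idler [ 0.5178 -0.1809  0.4886] 28.0
   top (0.0, 0.0, 0.038) [-0.3 -0. ]
   side (0.0, 0.0, 0.038) [ 1.2 -1.9]
   top (0.022, 0.017, 0.026) [-0.7 -0.5]
   top (0.022, -0.017, 0.026) [-0.1 -0.8]
   top (-0.022, -0.017, 0.026) [0.2 0. ]
   top (-0.022, 0.017, 0.026) [-0.3  0.6]
[ 0.51772808 -0.1815149   0.038     ] [ 0.51810173 -0.17613605  0.038     ] [ 0.51969011 -0.18248779  0.03021776]
post tri [0.42600558 0.0732224  0.0872717 ] [0.42447634 0.07250768 0.097     ] [0.42580154 0.07863364 0.097     ]
pivot [0.49751737 0.14650189 0.03717488]
blue [ 0.49892376 -0.25504783  0.052     ]
red [ 0.39546368 -0.26391829  0.052     ]
tape [ 0.42053438 -0.16902932  0.013     ]
```

```bash
cat >> h.py <<'E'
def pose(p,ydir,tilt=0):
    # tool x down, tool y along ydir (deg, world yaw)
    a=np.radians(ydir); x=np.array([0,0,-1.]); y=np.array([np.cos(a),np.sin(a),0]); return np.array(p),Ro.from_matrix(np.c_[x,y,np.cross(x,y)])
def inc(T1,T0=None):
    if T0 is None: s=robot.state(); T0=(s["tcp_pos"],Ro.from_quat(s["tool_rot"]))
    return (100*T0[1].inv().apply(T1[0]-T0[0])).round(2),(T0[1].inv()*T1[1]).as_rotvec().round(4)
E
python3 - <<'E'
from h import *
s=robot.state(); M=Ro.from_quat(s["tool_rot"]).as_matrix(); print(M.round(3))
L=np.array([.4156,-.0067]);a=np.radians(-28);R=np.array([[np.cos(a),np.sin(a)],[-np.sin(a),np.cos(a)]])
for n,uv,z in(("top",(328,227),0),("side",(303,262),0),("top",(330,222),.0),("top",(253,190),0)):
    w=onz(n,uv,z); print(n,w.round(3),R@(w[:2]-L))
for n,w in(("top",(394,83)),("side",(300,160)),("top",(330,190))): w=onz(n,w,.325);print(n,w.round(3),R@(w[:2]-L))
for yd in (118,-62):
  for p in ([.42,-.1,.23],): print(yd,inc(pose(p,yd)))
E
```

```text
[[-0.001  0.297  0.955]
 [-0.002  0.955 -0.297]
 [-1.    -0.002  0.   ]]
top [ 0.523 -0.068  0.   ] [ 0.12388755 -0.00360569]
side [ 0.521 -0.067  0.   ] [ 0.12179205 -0.00389355]
top [ 0.534 -0.072  0.   ] [ 0.13517105 -0.00239277]
top [0.602 0.089 0.   ] [0.11961797 0.17198278]
top [ 0.682 -0.155  0.325] [ 0.30512259 -0.005386  ]
side [0.484 0.008 0.325] [0.05366779 0.04478889]
top [ 0.528 -0.063  0.325] [0.12549562 0.00294243]
118 (array([  0.17, -62.  ,  43.07]), array([-0.7904, -0.0009,  0.0023]))
-62 (array([  0.17, -62.  ,  43.07]), array([2.3512e+00, 2.8000e-03, 1.2000e-03]))
```

```bash
python3 - <<'E'
from h import *
for p,y in (([.30,.50,.24],30),([.38,.36,.24],-2),([.43,.20,.24],-25),([.45,.07,.24],-45),([.44,-.10,.24],-62),([.515,-.181,.15],-62)): print(p,inc(pose(p,y)))
E
```

```text
[0.3, 0.5, 0.24] (array([-0.96, -8.27, 13.79]), array([0.7455, 0.0009, 0.0023]))
[0.38, 0.36, 0.24] (array([ -0.93, -19.27,  25.59]), array([1.304 , 0.0016, 0.002 ]))
[0.43, 0.2, 0.24] (array([ -0.9 , -33.06,  35.11]), array([1.7054, 0.0021, 0.0018]))
[0.45, 0.07, 0.24] (array([ -0.87, -44.87,  40.89]), array([2.0545e+00, 2.5000e-03, 1.5000e-03]))
[0.44, -0.1, 0.24] (array([ -0.83, -61.4 ,  44.98]), array([2.3512e+00, 2.8000e-03, 1.2000e-03]))
[0.515, -0.181, 0.15] (array([  8.18, -66.89,  54.55]), array([2.3512e+00, 2.8000e-03, 1.2000e-03]))
```

Emit:
carry_out --increments '[[[-1, -2, 4, 0.18, 0, 0], [-1, -4.5, 8.5, 0.36, 0, 0], [-1, -8, 13.5, 0.54, 0, 0], [-1, -12, 18, 0.72, 0, 0], [-1, -16, 22, 0.9, 0, 0], [-1, -20, 26, 1.08, 0, 0], [-1, -25, 29.5, 1.26, 0, 0], [-1, -30, 33, 1.44, 0, 0], [-1, -35, 36, 1.62, 0, 0], [-1, -40, 39, 1.8, 0, 0], [-1, -45, 41, 1.98, 0, 0], [-1, -50, 42.5, 2.16, 0, 0], [-1, -56, 44, 2.35, 0, 0], [-1, -61.5, 46, 2.35, 0, 0], [2, -65, 50, 2.35, 0, 0], [5, -66.9, 54.5, 2.35, 0, 0], [8.2, -66.9, 54.5, 2.35, 0, 0], [8.2, -66.9, 54.5, 2.35, 0, 0], [8.2, -66.9, 54.5, 2.35, 0, 0], [8.2, -66.9, 54.5, 2.35, 0, 0]]]' --grip 6.5

```text
time_s: 2.6
tcp_pos: [0.5154, -0.18, 0.1509]
tool_rot: [0.687, 0.171, -0.685, 0.172]
force: [0.8, -0.1, -0.7]
opening: 0.766
```

```bash
python3 - <<'E'
from h import *
for n in("side","top"): cv2.imwrite(f"pics/{n}1.png",cams.get_image(n))
s=robot.state(); print(s["tcp_pos"],s["joint_pos"].round(2),Ro.from_quat(s["tool_rot"]).as_matrix()[:,1],s["opening"],s["force"])
print(proj("side",s["tcp_pos"]),proj("top",s["tcp_pos"]))
crop("pics/side1.png","pics/s3.png",250,60,200,150,4)
crop("pics/top1.png","pics/t3.png",320,170,150,120,5)
E
```

```text
[ 0.5152737  -0.17995206  0.15065246] [-0.09  0.62  0.61  1.84 -0.47  0.83 -0.32] [ 0.47112621 -0.88206458  0.00147686] 0.7608198990994262 [-0.56411723  1.03971116  0.07877461]
[[333.49893398 153.6129226 ]] [[393.6774132  219.12880733]]
```

View pics/side1.png

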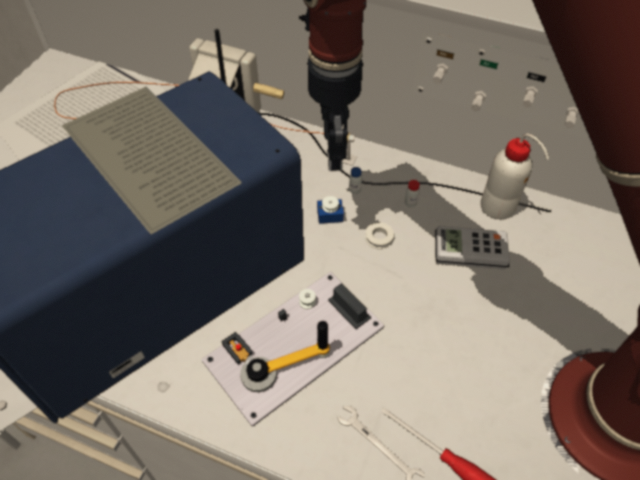

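View pics/top1.png

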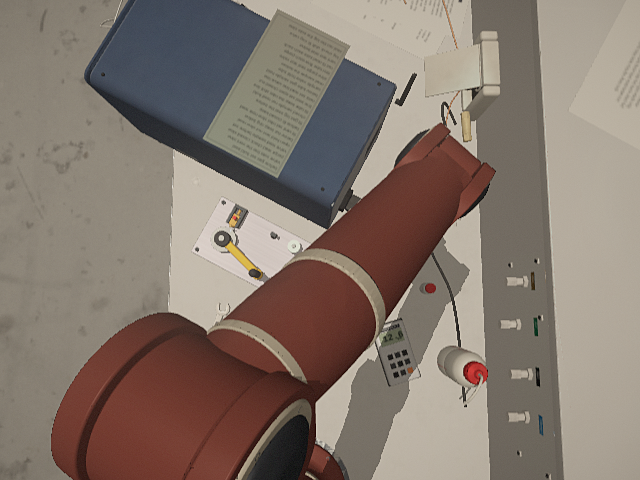

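View pics/s3.png

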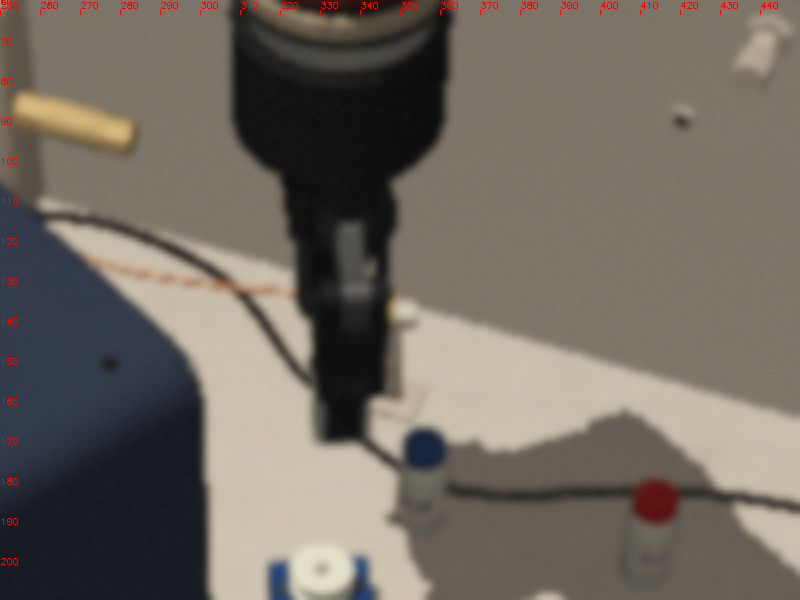

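```bash
python3 - <<'E'
from h import *
s=robot.state();p=s["tcp_pos"];M=Ro.from_quat(s["tool_rot"]).as_matrix();y,z=M[:,1],M[:,2]
for d in(.0325,.047):
  for w in(-.011,.011):
    for h in (0,.007): print(d,w,h,proj("side",p-y*d+z*w+[0,0,h]).round(1))
E
```

```text
0.0325 -0.011 0 [[328.6 169.2]]
0.0325 -0.011 0.007 [[328.6 166. ]]
0.0325 0.011 0 [[342.8 168.3]]
0.0325 0.011 0.007 [[343.  165.1]]
0.047 -0.011 0 [[329.5 176.2]]
0.047 -0.011 0.007 [[329.6 173. ]]
0.047 0.011 0 [[343.9 175.2]]
0.047 0.011 0.007 [[344.1 172. ]]
```

Emit:
carry_out --increments '[[[3, 0, -0.3, 0, 0, 0], [6, 0, -0.3, 0, 0, 0], [9, 0, -0.3, 0, 0, 0], [11, 0, -0.3, 0, 0, 0], [12.5, 0, -0.3, 0, 0, 0], [13.5, 0, -0.3, 0, 0, 0], [14.2, 0, -0.3, 0, 0, 0], [14.4, 0, -0.3, 0, 0, 0], [14.4, 0, -0.3, 0, 0, 0]]]'

```text
time_s: 3.82
tcp_pos: [0.5176, -0.1789, 0.0056]
tool_rot: [0.686, 0.171, -0.686, 0.172]
force: [-0.0, -0.3, 0.2]
opening: 0.763
```

```bash
python3 - <<'E'
from h import *
for n in("side",): cv2.imwrite(f"pics/{n}2.png",cams.get_image(n))
s=robot.state(); print(s["tcp_pos"],s["force"],s["opening"])
crop("pics/side2.png","pics/s4.png",285,140,100,75,8)
E
```

```text
[ 0.51765314 -0.17891327  0.00570259] [0.40881982 0.04055958 0.42403713] 0.7628398464008039
```

View pics/s4.png

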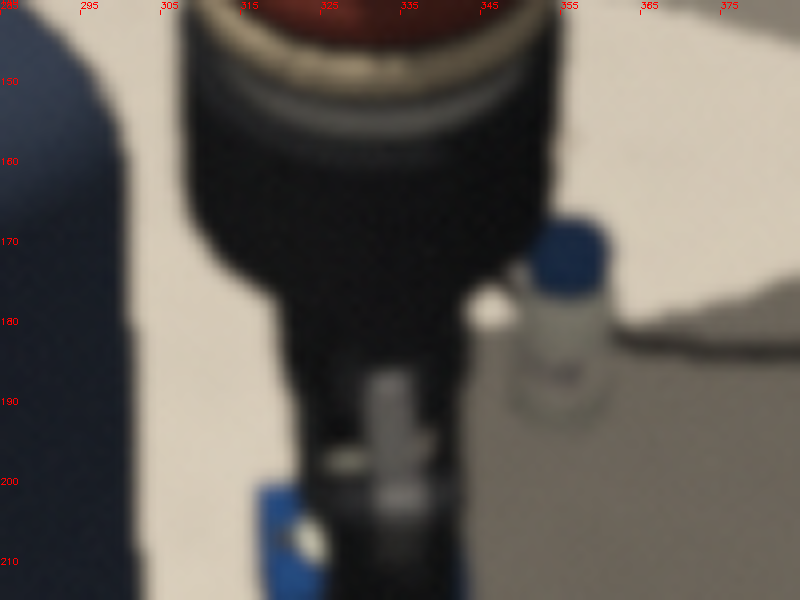

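```bash
python3 - <<'E'
from h import *
crop("pics/side2.png","pics/s5.png",290,180,80,60,10)
s=robot.state();p=s["tcp_pos"];M=Ro.from_quat(s["tool_rot"]).as_matrix();y,z=M[:,1],M[:,2]
for d in(.0325,.047):
  for w in(-.011,.011): print(d,w,proj("side",p-y*d+z*w+[0,0,.0]).round(1))
print("block corners if at tcp",[proj("side",p*[1,1,0]-y*a+z*b+[0,0,h]).round(1).tolist() for a,b,h in((.017,-.022,0),(.017,.022,0),(.017,-.022,.026),(.017,.022,.026),(-.017,-.022,.026))])
E
```

```text
0.0325 -0.011 [[326.1 227.7]]
0.0325 0.011 [[338.8 226.8]]
0.047 -0.011 [[326.9 234.4]]
0.047 0.011 [[339.7 233.5]]
block corners if at tcp [[[318.9, 223.2]], [[344.0, 221.5]], [[318.9, 213.7]], [[344.5, 212.0]], [[317.2, 198.7]]]
```

View pics/s5.png

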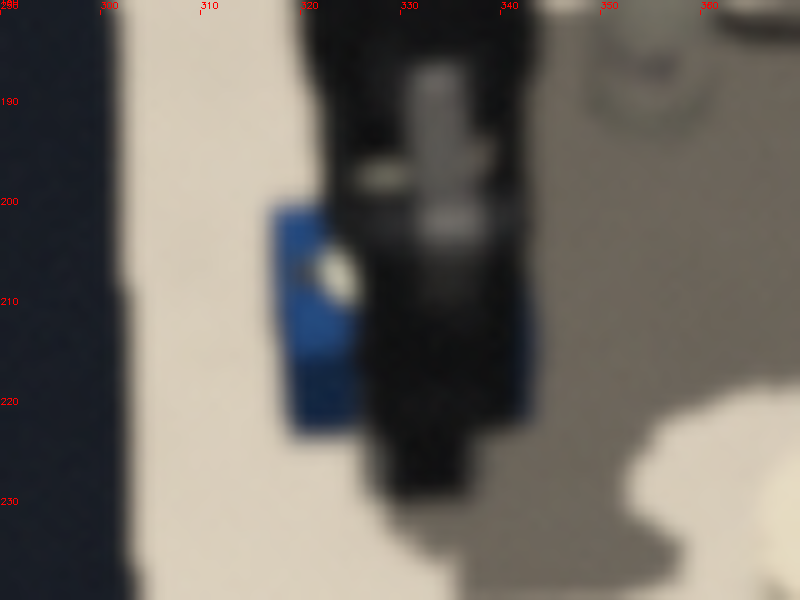

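Emit:
carry_out --increments '[[[0.1, 0, 0, 0, 0, 0], [0.1, 0, 0, 0, 0, 0], [0.1, 0, 0, 0, 0, 0], [0.1, 0, 0, 0, 0, 0], [0.1, 0, 0, 0, 0, 0], [0.1, 0, 0, 0, 0, 0], [0.1, 0, 0, 0, 0, 0], [0.1, 0, 0, 0, 0, 0]]]' --grip 2.5 --squeeze 50

```text
time_s: 4.88
tcp_pos: [0.5178, -0.1792, 0.0048]
tool_rot: [0.686, 0.171, -0.686, 0.172]
force: [-0.6, 0.5, 4.9]
opening: 0.386
```

```bash
python3 - <<'E'
from h import *
s=robot.state(); print(s["tcp_pos"],s["force"],s["opening"],s["opening"]*85)
p=s["tcp_pos"]
for q,y in (([.50,-.16,.12],-62),([.43,-.06,.13],-100),([.417,-.006,.13],-118)): print(q,inc(pose(q,y)))
cv2.imwrite("pics/side3.png",cams.get_image("side"))
crop("pics/side3.png","pics/s6.png",290,180,80,60,10)
E
```

```text
[ 0.51776366 -0.17917673  0.00482757] [-0.64195491  0.48161379  4.87499933] 0.3860231441192081 32.81196725013269
[0.5, -0.16, 0.12] (array([-11.52,  -2.51,   0.66]), array([ 0.001 , -0.0006, -0.0011]))
[0.43, -0.06, 0.13] (array([-12.53, -14.63,   2.13]), array([ 0.6642, -0.001 , -0.0009]))
[0.417, -0.006, 0.13] (array([-12.54, -20.01,   0.74]), array([ 9.783e-01, -1.100e-03, -7.000e-04]))
```

View pics/s6.png

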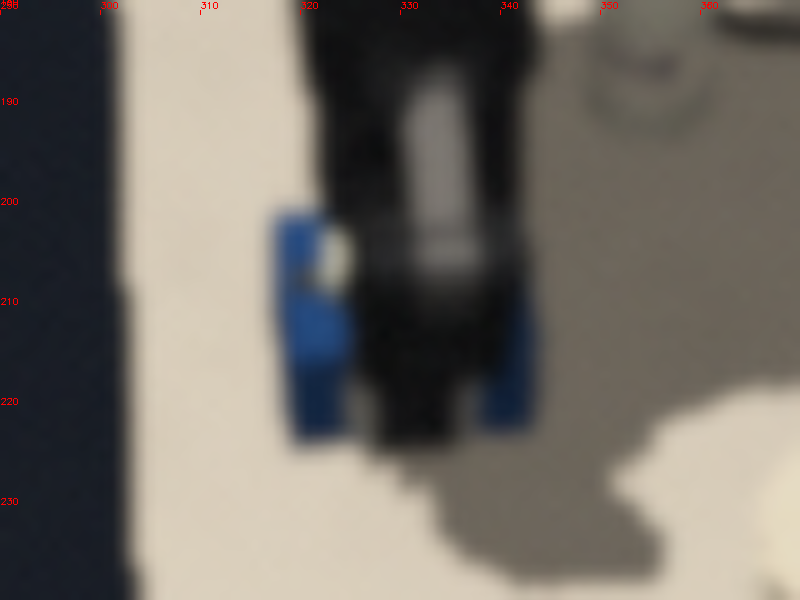

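```bash
python3 - <<'E'
from fit import *
A=mm(stand)
fit([a for a in A if a[0]=="top"],[.41,-.01,-.49],"T"); fit([a for a in A if a[0]=="side"],[.41,-.01,-.49],"S")
fit([a for a in A if a[0]=="side" and a[1][2]>.02],[.41,-.01,-.49],"Sledge")
crop("pics/top0.png","pics/t5.png",280,235,60,75,10)
crop("pics/side0.png","pics/s7.png",320,275,70,60,10)
for q in((.4120,-.0107),): 
  print(proj("top",np.array([[*q,.045]])))
E
```

```text
T [ 0.4159 -0.0115 -0.4852] -27.8
   top (0.075, 0.225, 0.01) [-0.1 -0.2]
   top (0.075, -0.025, 0.01) [ 0.5 -0.8]
   top (-0.055, -0.025, 0.01) [-0.4  0.9]
   top (-0.055, 0.225, 0.01) [-0.5  0.1]
   top (0.052, 0.042, 0.029) [0.5 0. ]
S [ 0.4154 -0.0051 -0.4852] -27.8
   side (-0.055, -0.025, 0.01) [ 1.4 -0.8]
   side (0.075, 0.225, 0.01) [-0.7 -0.2]
   side (0.03, 0.009, 0.045) [-0.4 -1. ]
   side (0.03, -0.009, 0.045) [ 0.1 -0.5]
   side (-0.03, -0.009, 0.045) [0.9 0.6]
   side (-0.03, 0.009, 0.045) [-0.4  0.5]
   side (0.052, 0.042, 0.029) [-0.3  1.5]
Sledge [ 0.4155 -0.0055 -0.493 ] -28.25
   side (0.03, 0.009, 0.045) [-0.3 -1.3]
   side (0.03, -0.009, 0.045) [ 0.3 -0.8]
   side (-0.03, -0.009, 0.045) [0.9 0.4]
   side (-0.03, 0.009, 0.045) [-0.5  0.3]
   side (0.052, 0.042, 0.029) [-0.2  0.9]
[[299.55448934 280.02203642]]
```

View pics/t5.png

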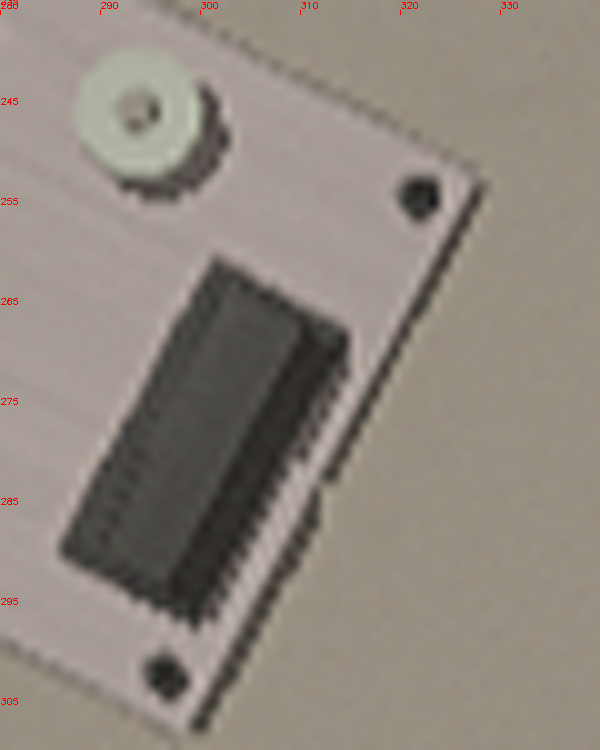

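View pics/s7.png

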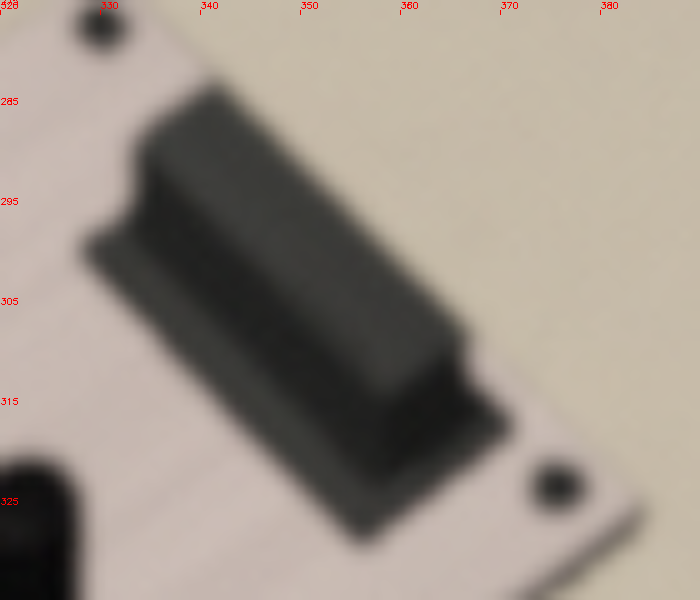

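```bash
python3 - <<'E'
from h import *
for q,y in (([.46,-.17,.11],-62),([.435,-.13,.11],-80),([.425,-.06,.11],-100),([.416,-.0098,.11],-118),([.416,-.0098,.065],-118)): print(q,inc(pose(q,y)))
E
```

```text
[0.46, -0.17, 0.11] (array([-10.52,  -3.51,   4.66]), array([ 0.001 , -0.0006, -0.0011]))
[0.435, -0.13, 0.11] (array([-10.53,  -8.22,   4.99]), array([ 0.3151, -0.0008, -0.001 ]))
[0.425, -0.06, 0.11] (array([-10.54, -14.87,   2.58]), array([ 0.6642, -0.001 , -0.0009]))
[0.416, -0.0098, 0.11] (array([-10.54, -19.72,   1.01]), array([ 9.783e-01, -1.100e-03, -7.000e-04]))
[0.416, -0.0098, 0.065] (array([ -6.04, -19.73,   1.01]), array([ 9.783e-01, -1.100e-03, -7.000e-04]))
```

Emit:
carry_out --increments '[[[-2, 0, 0, 0, 0, 0], [-5, 0, 0, 0, 0, 0], [-8, -0.5, 1, 0, 0, 0], [-10.5, -2, 3, 0.05, 0, 0], [-10.5, -3.7, 4.6, 0.15, 0, 0], [-10.5, -6, 5, 0.27, 0, 0], [-10.5, -8.5, 5, 0.39, 0, 0], [-10.5, -11, 4.2, 0.51, 0, 0], [-10.5, -13.5, 3.2, 0.63, 0, 0], [-10.5, -16, 2.2, 0.75, 0, 0], [-10.5, -18, 1.5, 0.87, 0, 0], [-10.5, -19.7, 1, 0.978, 0, 0], [-10.5, -19.7, 1, 0.978, 0, 0], [-8, -19.7, 1, 0.978, 0, 0], [-6, -19.7, 1, 0.978, 0, 0], [-6, -19.7, 1, 0.978, 0, 0], [-6, -19.7, 1, 0.978, 0, 0]]]'

```text
time_s: 7.05
tcp_pos: [0.4162, -0.0104, 0.0648]
tool_rot: [0.686, -0.171, -0.686, -0.171]
force: [-1.0, -0.4, -2.0]
opening: 0.391
```

```bash
python3 - <<'E'
from h import *
s=robot.state(); M=Ro.from_quat(s["tool_rot"]).as_matrix();p=s["tcp_pos"];y,z=M[:,1],M[:,2]
print(p,s["force"],s["opening"]*85,M.round(3).tolist(),s["joint_pos"].round(2))
for n in("side","top"): cv2.imwrite(f"pics/{n}4.png",cams.get_image(n))
crop("pics/side4.png","pics/s8.png",310,240,80,75,10)
E
```

```text
[ 0.41621193 -0.01043291  0.06476197] [-1.01827097 -0.4266799  -1.98869488] 33.25482655103076 [[0.001, -0.469, -0.883], [-0.001, -0.883, 0.469], [-1.0, 0.0, -0.001]] [-0.52  0.68  0.75  2.26 -0.95  0.55 -1.08]
```

View pics/s8.png

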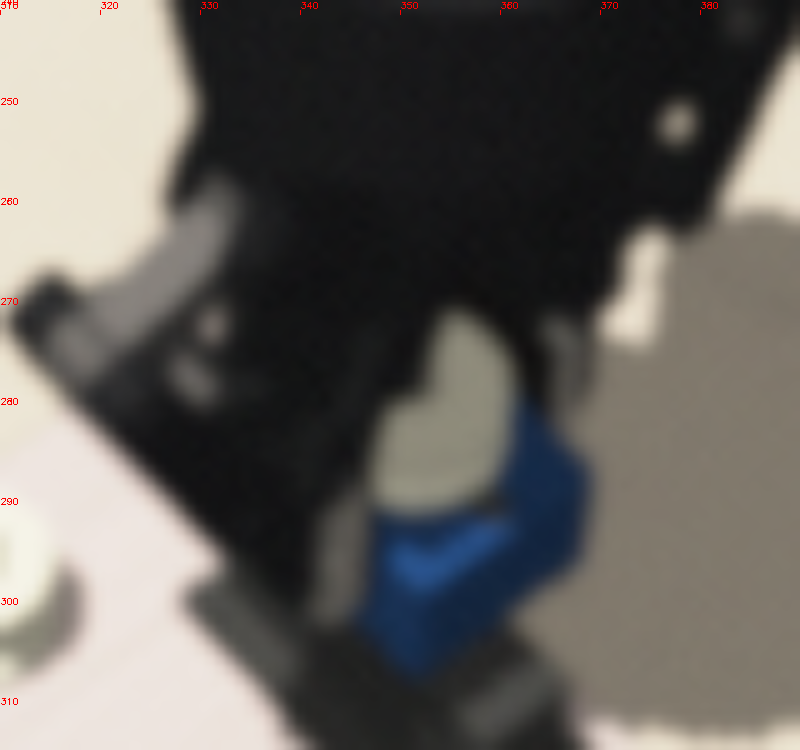

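View pics/side4.png

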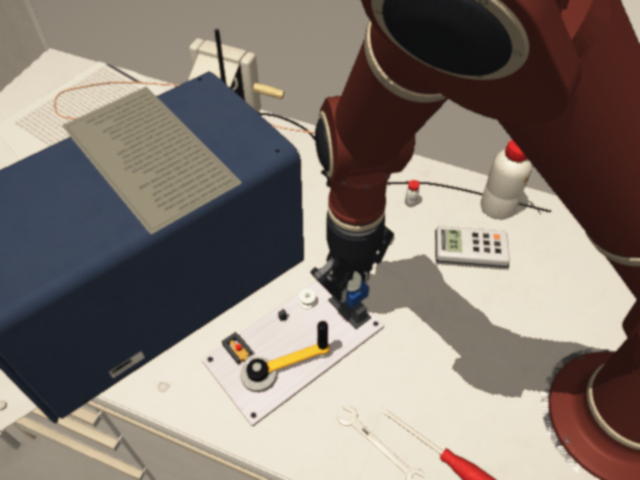

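```bash
python3 - <<'E'
from h import *
s=robot.state();p=s["tcp_pos"];a=np.radians(-28);ex=np.array([np.cos(a),np.sin(a),0]);ey=np.array([-np.sin(a),np.cos(a),0])
b=p-[0,0,.0048]
for n,P in(("near bot",(-22,17,0)),("near top",(-22,17,26)),("right bot",(-22,-17,0)),("right top",(-22,-17,26)),("rollertopC",(0,0,38)),("roller front edge",(-14,0,38))):
    print(n,proj("side",b+ex*P[0]/1e3+ey*P[1]/1e3+[0,0,P[2]/1e3]).round(1))
# sensitivities
print(proj("side",b+ex*.001)-proj("side",b),proj("side",b+ey*.001)-proj("side",b))
E
```

```text
near bot [[351.8 306.3]]
near top [[352.6 297. ]]
right bot [[369.1 293.9]]
right top [[370.3 284.4]]
rollertopC [[351.9 276.2]]
roller front edge [[358.3 282.5]]
[[-0.43692565 -0.43937082]] [[-0.50650305  0.3576673 ]]
```

Emit:
carry_out --increments '[[[0.4, -0.06, 0.1, 0, 0, 0], [0.8, -0.06, 0.1, 0, 0, 0], [1.1, -0.06, 0.1, 0, 0, 0], [1.3, -0.06, 0.1, 0, 0, 0], [1.45, -0.06, 0.1, 0, 0, 0], [1.45, -0.06, 0.1, 0, 0, 0], [1.45, -0.06, 0.1, 0, 0, 0]]]'

```text
time_s: 8.02
tcp_pos: [0.4153, -0.0086, 0.0498]
tool_rot: [0.686, -0.171, -0.686, -0.171]
force: [0.3, -0.1, -0.6]
opening: 0.387
```

```bash
python3 - <<'E'
from h import *
s=robot.state(); print(s["tcp_pos"],s["force"],s["opening"]*85)
for n in("side",): cv2.imwrite(f"pics/{n}5.png",cams.get_image(n))
crop("pics/side5.png","pics/s9.png",310,260,80,75,10)
E
```

```text
[ 0.41528798 -0.00862728  0.04980527] [ 0.25563716 -0.08812436 -0.6062689 ] 32.88704878393742
```

View pics/s9.png

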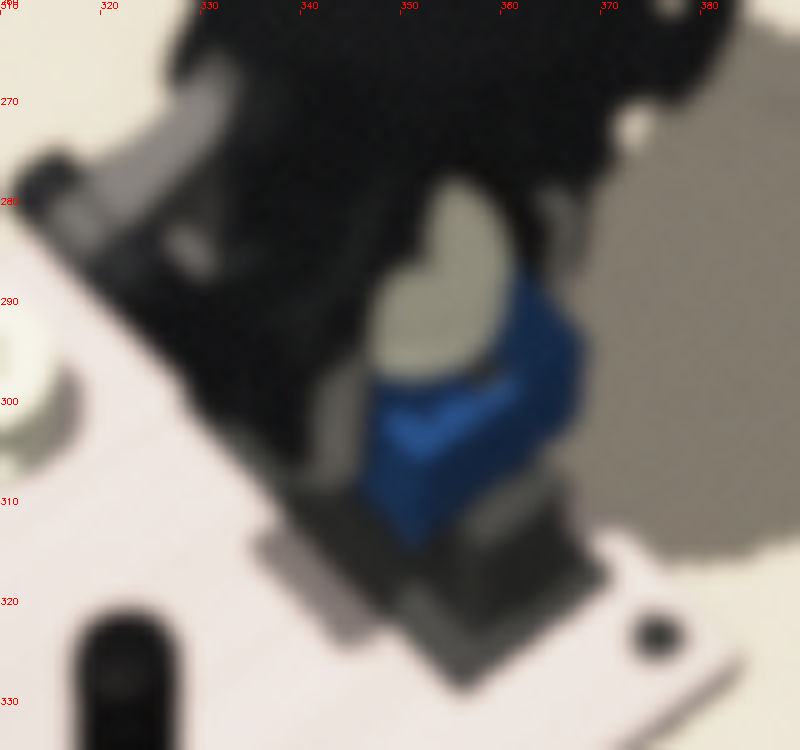

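Emit:
carry_out --increments '[[[0.05, 0, 0, 0, 0, 0], [0.1, 0, 0, 0, 0, 0], [0.1, 0, 0, 0, 0, 0]]]'

```text
time_s: 8.45
tcp_pos: [0.4153, -0.0086, 0.0497]
tool_rot: [0.686, -0.17, -0.686, -0.172]
force: [-2.0, 0.7, 11.5]
opening: 0.388
```

Emit:
carry_out --increments '[[[-0.08, 0, 0, 0, 0, 0], [-0.08, 0, 0, 0, 0, 0], [-0.08, 0, 0, 0, 0, 0], [-0.08, 0, 0, 0, 0, 0], [-0.08, 0, 0, 0, 0, 0], [-0.08, 0, 0, 0, 0, 0]]]' --grip 6.2

```text
time_s: 9.2
tcp_pos: [0.4152, -0.0086, 0.0496]
tool_rot: [-0.686, 0.171, 0.686, 0.171]
force: [-0.0, 0.5, -0.9]
opening: 0.731
```

```bash
python3 - <<'E'
from h import *
s=robot.state(); print(s["tcp_pos"],s["force"],s["opening"]*85)
for n in("side",): cv2.imwrite(f"pics/{n}6.png",cams.get_image(n))
crop("pics/side6.png","pics/s10.png",310,260,80,75,10)
E
```

```text
[ 0.41524663 -0.00861745  0.04959196] [-0.03530474  0.51119146 -0.88189841] 62.10394896214964
```

View pics/s10.png

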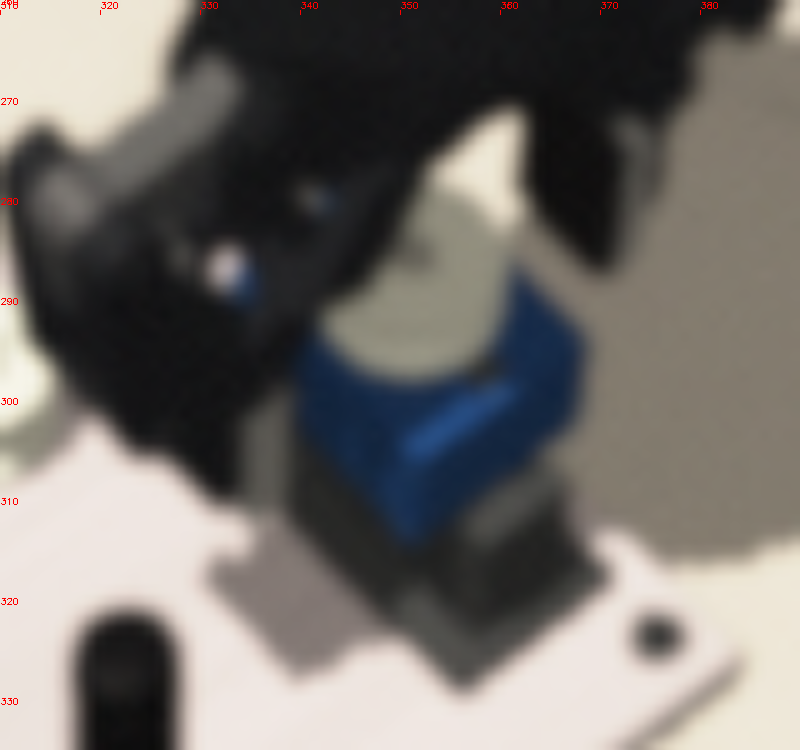

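Emit:
carry_out --increments '[[[-1.5, 0, 0, 0, 0, 0], [-3.5, 0, 0, 0, 0, 0], [-6, 0, 0, 0, 0, 0], [-9, 0, 0, 0, 0, 0], [-11.5, 0, 0, 0, 0, 0], [-11.5, 0, 0, 0, 0, 0], [-11.5, 0, 0, 0, 0, 0]]]'

```text
time_s: 10.12
tcp_pos: [0.4147, -0.0082, 0.1641]
tool_rot: [-0.686, 0.171, 0.687, 0.171]
force: [-0.2, 1.1, -0.1]
opening: 0.723
```

```bash
python3 - <<'E'
from h import *
s=robot.state(); print(s["tcp_pos"],s["force"],s["joint_pos"].round(2))
for n in("side","top"): cv2.imwrite(f"pics/{n}7.png",cams.get_image(n))
crop("pics/side7.png","pics/s11.png",250,240,150,120,5)
print(inc(pose([.4247,.0747,.15],-46.6)))
E
```

```text
[ 0.41472318 -0.00824663  0.16406804] [-0.19507409  1.08842887 -0.08907344] [-0.72  0.54  1.01  2.17 -0.66  0.79 -1.33]
(array([ 1.38, -7.82,  3.  ]), array([-1.2458e+00,  2.2000e-03,  3.0000e-04]))
```

View pics/s11.png

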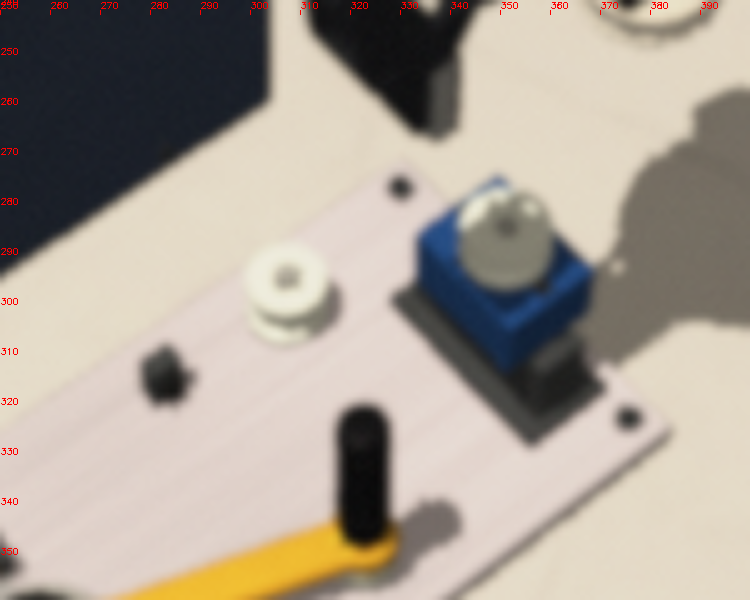

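View pics/top7.png

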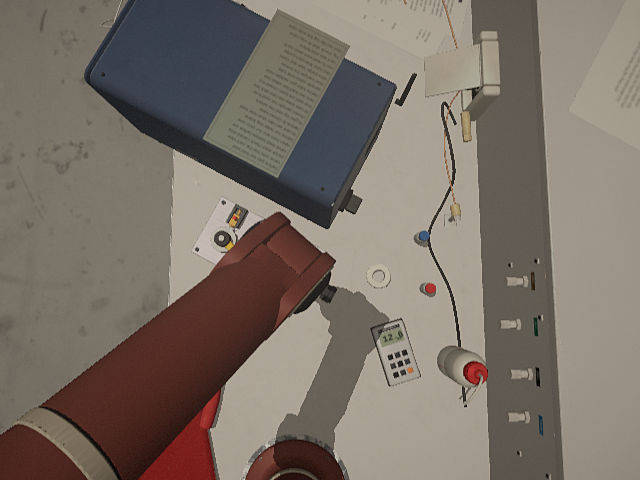

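View pics/side7.png

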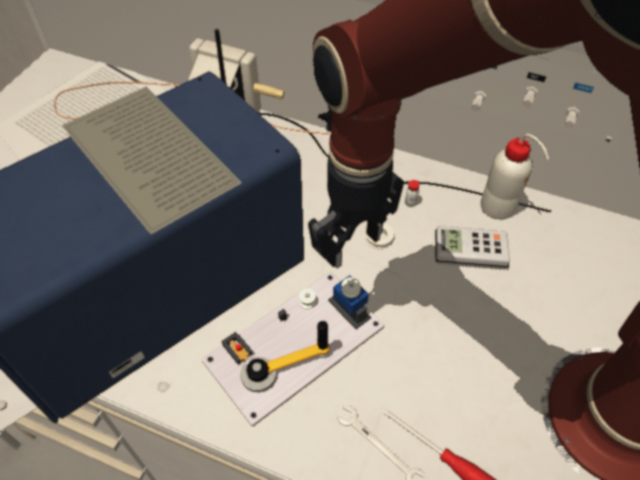

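Emit:
carry_out --increments '[[[0, -1, 0.5, -0.16, 0, 0], [0, -2, 1, -0.32, 0, 0], [0, -3, 1.5, -0.48, 0, 0], [0, -4.2, 2, -0.64, 0, 0], [0, -5.4, 2.4, -0.8, 0, 0], [0, -6.6, 2.8, -0.96, 0, 0], [0.5, -7.8, 3, -1.12, 0, 0], [1.4, -7.8, 3, -1.246, 0, 0], [1.4, -7.8, 3, -1.246, 0, 0], [1.4, -7.8, 3, -1.246, 0, 0], [1.4, -7.8, 3, -1.246, 0, 0]]]' --grip 4.5

```text
time_s: 11.6
tcp_pos: [0.4254, 0.0741, 0.1507]
tool_rot: [-0.657, -0.261, 0.657, -0.261]
force: [0.1, 0.3, -0.2]
opening: 0.528
```

```bash
python3 - <<'E'
from h import *
s=robot.state(); print(s["tcp_pos"],s["force"],s["joint_pos"].round(2),s["opening"]*85)
for n in("side","top"): cv2.imwrite(f"pics/{n}8.png",cams.get_image(n))
crop("pics/side8.png","pics/s12.png",250,200,150,120,5)
print(inc(pose([.4247,.0747,.062],-46.6)))
E
```

```text
[0.42541729 0.07413642 0.150681  ] [ 0.05890706  0.25565014 -0.15330636] [-0.66  0.47  0.62  2.14 -0.44  0.67 -0.55] 44.909456566352326
(array([ 8.87, -0.08,  0.03]), array([-0.0003, -0.0001, -0.0002]))
```

View pics/side8.png

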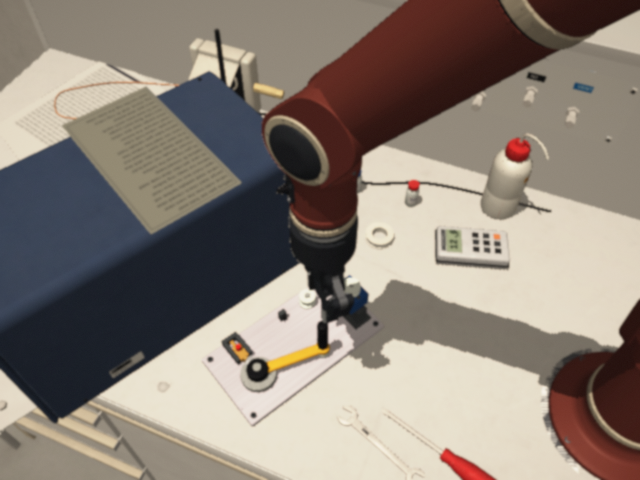

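View pics/s12.png

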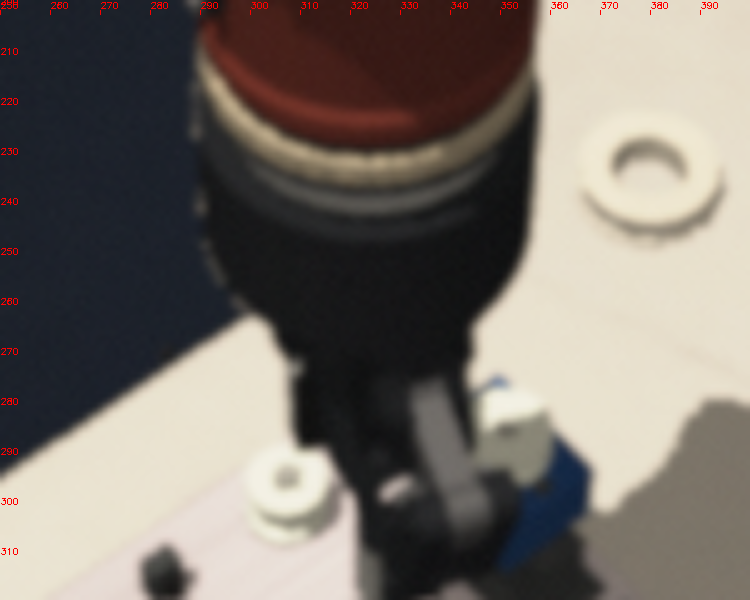

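Emit:
carry_out --increments '[[[2, -0.1, 0, 0, 0, 0], [4, -0.1, 0, 0, 0, 0], [5.5, -0.1, 0, 0, 0, 0], [7, -0.1, 0, 0, 0, 0], [8.2, -0.1, 0, 0, 0, 0], [8.7, -0.1, 0, 0, 0, 0], [8.7, -0.1, 0, 0, 0, 0], [8.7, -0.1, 0, 0, 0, 0]]]'

```text
time_s: 12.7
tcp_pos: [0.425, 0.0751, 0.064]
tool_rot: [0.657, 0.261, -0.657, 0.262]
force: [-0.2, -0.0, 0.2]
opening: 0.528
```

```bash
python3 - <<'E'
from h import *
s=robot.state(); print(s["tcp_pos"],s["force"],s["joint_pos"].round(2),s["opening"]*85)
for n in("side",): cv2.imwrite(f"pics/{n}9.png",cams.get_image(n))
crop("pics/side9.png","pics/s13.png",270,260,120,100,6)
p,R=pose([.4247,.0747,.0637],-46.6)
print(proj("side",[.4247,.0747,.097]),proj("side",[.4247,.0747,.033]))
E
```

```text
[0.42496535 0.07510208 0.06396694] [-0.20130112 -0.04514371  0.24316147] [-0.52  0.61  0.43  2.21 -0.62  0.43 -0.4 ] 44.86767166922352
[[323.97284583 322.07744848]] [[323.73520986 343.71113995]]
```

View pics/s13.png

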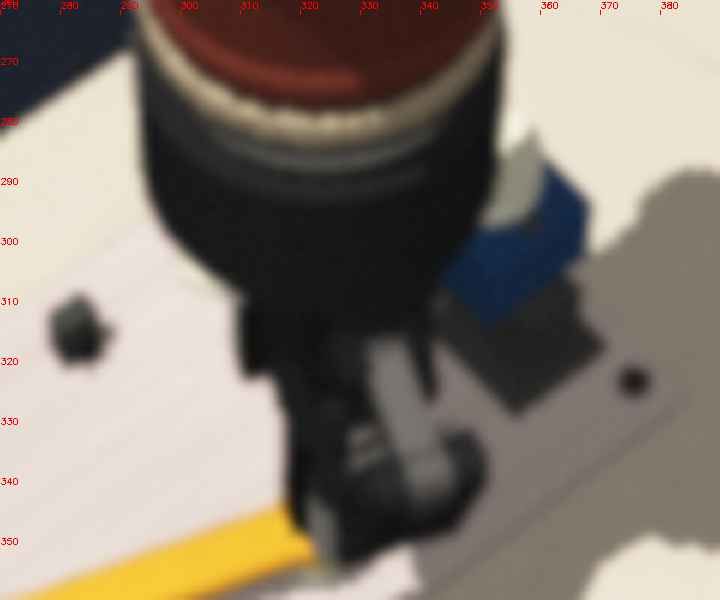

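Emit:
carry_out --increments '[[[0, 0, 0, 0, 0, 0], [0, 0, 0, 0, 0, 0], [0, 0, 0, 0, 0, 0], [0, 0, 0, 0, 0, 0], [0, 0, 0, 0, 0, 0], [0, 0, 0, 0, 0, 0], [0, 0, 0, 0, 0, 0]]]' --grip 0.8 --squeeze 40

```text
time_s: 13.62
tcp_pos: [0.4249, 0.075, 0.0639]
tool_rot: [0.657, 0.261, -0.657, 0.262]
force: [-1.0, -0.2, 5.2]
opening: 0.177
```

```bash
python3 - <<'E'
from h import *
s=robot.state(); print(s["tcp_pos"],s["force"],s["moment"],s["opening"]*85)
p=s["tcp_pos"]; a=np.radians(-28);ex=np.array([np.cos(a),np.sin(a),0]);ey=np.array([-np.sin(a),np.cos(a),0])
L=np.array([.4153,-.009,0]); piv=L+ex*.001+ey*.1732
d=p-piv; d[2]=0; print("r",np.linalg.norm(d),"phi",np.degrees(np.arctan2(d@ex,-d@ey)))
r0=p.copy()
for th in np.arange(.05,.66,.05).tolist()+[.62,.63]:
    c,s_=np.cos(th),np.sin(th); dd=np.array([c*d[0]-s_*d[1],s_*d[0]+c*d[1],0])*.1/np.linalg.norm(d); q=piv+dd; q[2]=p[2]
    print(round(th,2),*inc(pose(q,-46.6+np.degrees(th))))
E
```

```text
[0.42492836 0.07498254 0.06387704] [-0.97073986 -0.17134779  5.22516262] [-0.10833897  0.09052554  0.03001098] 15.027592546769311
r 0.09977343635074382 phi -18.662063728744144
0.05 [0.   0.5  0.01] [-0.0498 -0.0005 -0.0004]
0.1 [ 0.    1.   -0.03] [-0.0998 -0.0005 -0.0004]
0.15 [ 0.    1.49 -0.09] [-0.1498 -0.0005 -0.0005]
0.2 [ 0.    1.99 -0.17] [-0.1998 -0.0005 -0.0005]
0.25 [ 0.    2.47 -0.28] [-0.2498 -0.0004 -0.0005]
0.3 [ 0.    2.96 -0.42] [-0.2998 -0.0004 -0.0005]
0.35 [ 0.    3.43 -0.58] [-0.3498 -0.0004 -0.0005]
0.4 [ 0.    3.9  -0.76] [-0.3998 -0.0004 -0.0005]
0.45 [ 0.    4.35 -0.97] [-4.498e-01 -4.000e-04 -5.000e-04]
0.5 [ 0.   4.8 -1.2] [-4.998e-01 -4.000e-04 -5.000e-04]
0.55 [ 0.    5.23 -1.45] [-5.498e-01 -4.000e-04 -5.000e-04]
0.6 [ 0.    5.65 -1.72] [-5.998e-01 -4.000e-04 -6.000e-04]
0.65 [ 0.    6.05 -2.01] [-6.498e-01 -3.000e-04 -6.000e-04]
0.62 [ 0.    5.81 -1.83] [-6.198e-01 -4.000e-04 -6.000e-04]
0.63 [ 0.    5.89 -1.89] [-6.298e-01 -4.000e-04 -6.000e-04]
```

Emit:
carry_out --increments '[[[0, 0.5, 0, -0.05, 0, 0], [0, 1, -0.03, -0.1, 0, 0], [0, 1.5, -0.09, -0.15, 0, 0], [0, 2, -0.17, -0.2, 0, 0], [0, 2.5, -0.28, -0.25, 0, 0], [0, 3, -0.42, -0.3, 0, 0], [0, 3.4, -0.58, -0.35, 0, 0], [0, 3.9, -0.76, -0.4, 0, 0], [0, 4.35, -0.97, -0.45, 0, 0], [0, 4.8, -1.2, -0.5, 0, 0], [0, 4.8, -1.2, -0.5, 0, 0], [0, 4.8, -1.2, -0.5, 0, 0]]]'

```text
time_s: 15.12
tcp_pos: [0.4647, 0.0503, 0.0638]
tool_rot: [-0.572, -0.417, 0.572, -0.414]
force: [-3.0, 2.8, 8.4]
opening: 0.176
```

```bash
cat > st.py <<'E'
from h import *
s=robot.state(); print(s["tcp_pos"],s["force"],s["moment"].round(2),s["opening"]*85,s["joint_pos"].round(2))
p=s["tcp_pos"]; a=np.radians(-28);ex=np.array([np.cos(a),np.sin(a),0]);ey=np.array([-np.sin(a),np.cos(a),0])
L=np.array([.4153,-.009,0]); piv=L+ex*.001+ey*.1732
d=p-piv; d[2]=0; ph=np.arctan2(d@ex,-d@ey); print("r",np.linalg.norm(d),"theta",ph+.3257)
t=ex*np.cos(ph)+ey*np.sin(ph); n=d/np.linalg.norm(d); print("F tangential",s["force"]@t,"radial",s["force"]@n,"Z",s["force"][2])
E
python3 - <<'E'
exec(open("st.py").read())
for n in("side","top"): cv2.imwrite(f"pics/{n}10.png",cams.get_image(n))
E
```

```text
[0.46470747 0.0502928  0.06380431] [-3.03577571  2.8198473   8.35762534] [ 0.58  0.53 -0.4 ] 14.977349982593646 [-0.36  0.63  0.31  2.11 -0.42  0.46 -0.04]
r 0.09876552261046226 theta 0.4759927432468665
F tangential -3.7997349636592492 radial -1.6521159763327717 Z 8.357625338847217
```

View pics/side10.png

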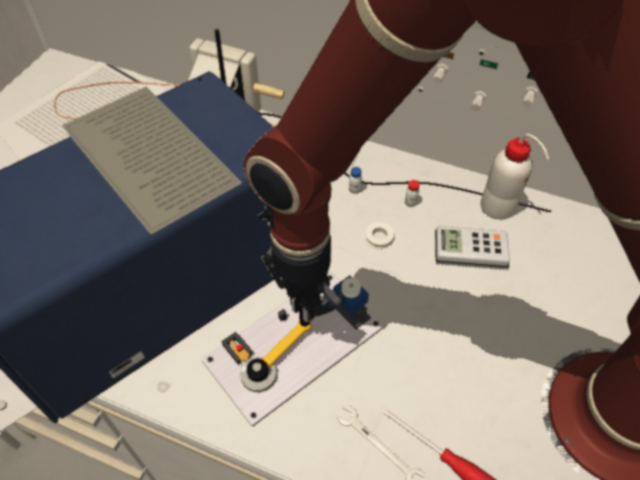

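View pics/top10.png

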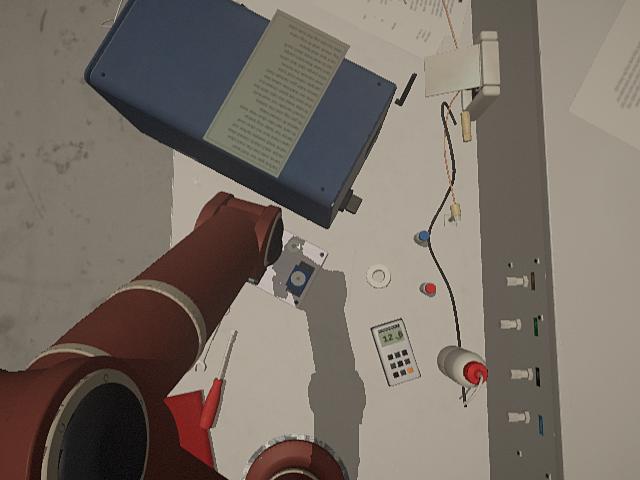

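```bash
python3 - <<'E'
from h import *
L=np.array([.4153,-.009]);a=np.radians(-28);R=np.array([[np.cos(a),np.sin(a)],[-np.sin(a),np.cos(a)]])
for uv in((215,192),(240,193),(280,208)):
  for z in(.28,.35): print(uv,z,(R@(onz("top",uv,z)[:2]-L)).round(3))
# analyser top front edge from top view
for uv in((88,82),(330,227),(330,186)): print(uv,(R@(onz("top",uv,.325)[:2]-L)).round(3))
E
```

```text
(215, 192) 0.28 [0.052 0.157]
(215, 192) 0.35 [0.046 0.136]
(240, 193) 0.28 [0.068 0.124]
(240, 193) 0.35 [0.06  0.106]
(280, 208) 0.28 [0.076 0.061]
(280, 208) 0.35 [0.067 0.05 ]
(88, 82) [0.102 0.378]
(330, 227) [ 0.079 -0.019]
(330, 186) [0.13  0.008]
```

Emit:
carry_out --increments '[[[0, 0.3, 0, -0.03, 0, 0], [0, 0.6, -0.02, -0.06, 0, 0], [0, 0.9, -0.04, -0.09, 0, 0], [0, 1.2, -0.07, -0.12, 0, 0], [0, 1.35, -0.1, -0.135, 0, 0], [0, 1.35, -0.1, -0.135, 0, 0], [0, 1.35, -0.1, -0.135, 0, 0], [0, 1.35, -0.1, -0.135, 0, 0]]]'

```text
time_s: 16.23
tcp_pos: [0.4772, 0.0471, 0.0638]
tool_rot: [-0.542, -0.455, 0.543, -0.451]
force: [-4.2, 3.8, 8.9]
opening: 0.175
```

```bash
python3 - <<'E'
exec(open("st.py").read())
for n in("side","top"): cv2.imwrite(f"pics/{n}11.png",cams.get_image(n))
crop("pics/side11.png","pics/s14.png",200,250,190,150,4)
E
```

```text
[0.47723041 0.04706014 0.06381369] [-4.1794402   3.77515081  8.85683597] [ 0.55  0.73 -0.45] 14.859815145120768 [-0.33  0.63  0.28  2.08 -0.37  0.48  0.05]
r 0.09850399042390219 theta 0.6071847823994811
F tangential -4.866692471594704 radial -2.8345702301108973 Z 8.856835973976867
```

View pics/s14.png

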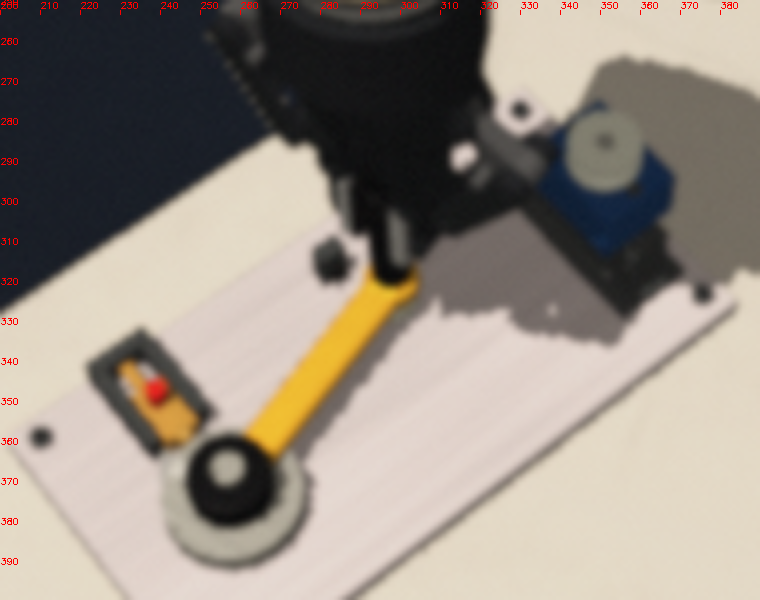

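View pics/top11.png

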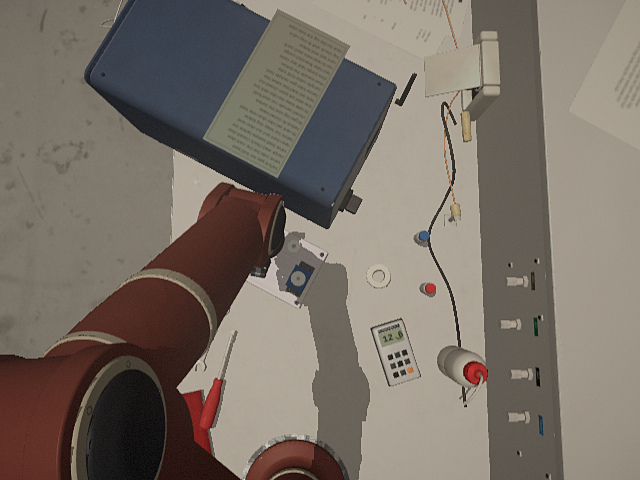

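```bash
python3 - <<'E'
from h import *
a=np.radians(-28);ex=np.array([np.cos(a),np.sin(a),0]);ey=np.array([-np.sin(a),np.cos(a),0])
L=np.array([.4153,-.009,0]); piv=L+ex*.001+ey*.1732
b=-.0011*ex+.0031*ey
for th in(0,.5,.55,.6,.65):
    ph=-.3257+th; q=piv+.1*(np.sin(ph)*ex-np.cos(ph)*ey)
    print(th,[proj("side",q+b+[0,0,z]).round(1).tolist() for z in(.033,.097)])
crop("pics/side0.png","pics/s15.png",300,310,50,50,10);crop("pics/side11.png","pics/s16.png",270,285,60,60,10)
E
```

```text
0 [[[322.5, 345.5]], [[322.7, 323.9]]]
0.5 [[[303.6, 321.0]], [[302.6, 298.6]]]
0.55 [[[301.0, 319.2]], [[299.9, 296.7]]]
0.6 [[[298.4, 317.4]], [[297.1, 294.9]]]
0.65 [[[295.6, 315.8]], [[294.2, 293.2]]]
```

View pics/s15.png

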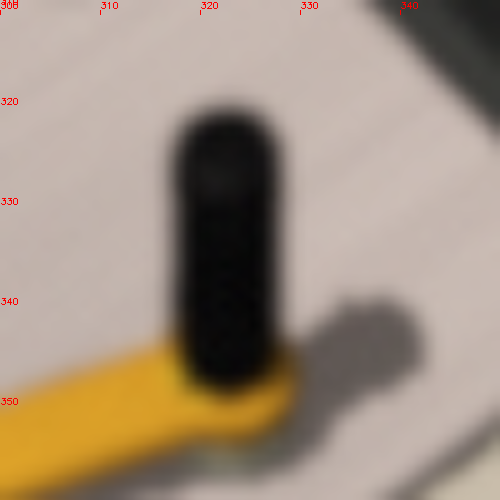

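View pics/s16.png

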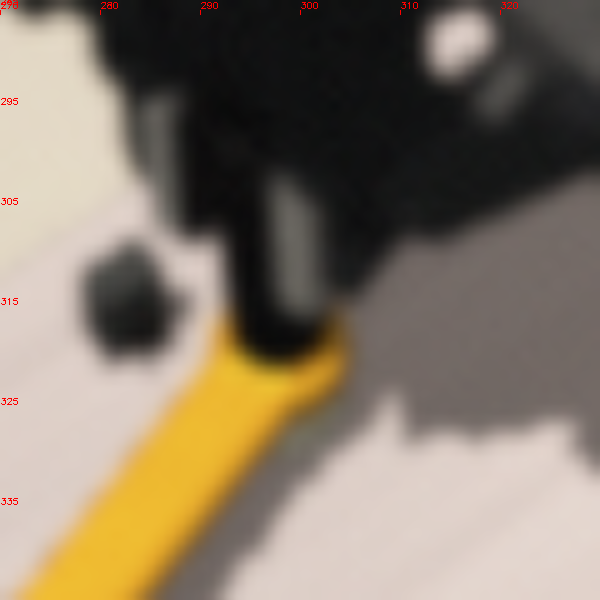

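Emit:
carry_out --increments '[[[0, 0.1, 0, -0.01, 0, 0], [0, 0.2, 0, -0.02, 0, 0], [0, 0.3, 0, -0.03, 0, 0], [0, 0.3, 0, -0.03, 0, 0], [0, 0.3, 0, -0.03, 0, 0], [0, 0.3, 0, -0.03, 0, 0]]]'

```text
time_s: 17.08
tcp_pos: [0.48, 0.0466, 0.0638]
tool_rot: [-0.535, -0.463, 0.537, -0.459]
force: [-4.2, 2.8, 8.3]
opening: 0.175
```

```bash
python3 - <<'E'
exec(open("st.py").read())
for n in("side","top"): cv2.imwrite(f"pics/{n}12.png",cams.get_image(n))
crop("pics/side12.png","pics/s17.png",200,250,190,150,4)
E
```

```text
[0.47999523 0.04655346 0.06378262] [-4.21574464  2.78075507  8.30631403] [ 0.55  0.76 -0.44] 14.899674956210081 [-0.32  0.63  0.27  2.07 -0.36  0.48  0.07]
r 0.09847112698856145 theta 0.6357240607921463
F tangential -4.642828505740862 radial -1.987270781363505 Z 8.306314027164598
```

View pics/s17.png

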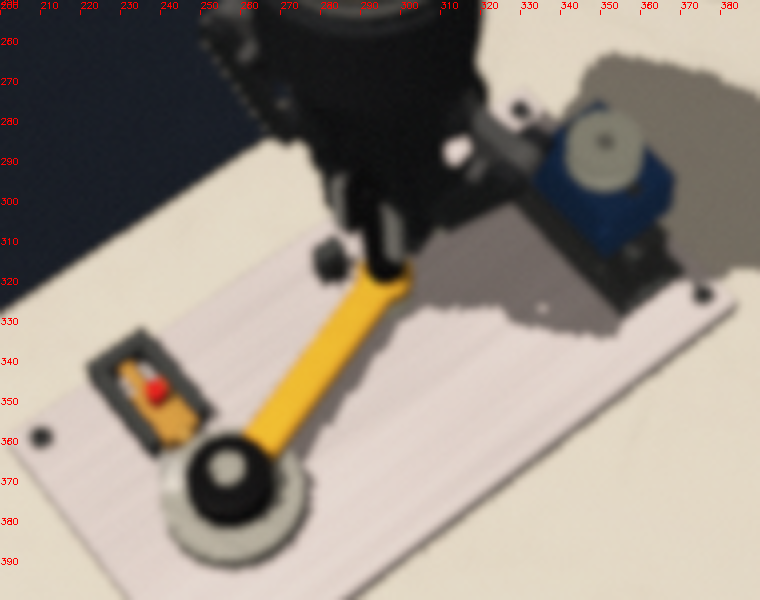

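```bash
python3 - <<'E'
from h import *
a=cv2.imread("pics/side0.png");b=cv2.imread("pics/side12.png")
for n,(x,y,w,h) in dict(blue=(346,165,20,30),red=(403,178,20,30),tape=(362,218,36,32),knob=(230,340,14,14)).items():
    t=a[y:y+h,x:x+w]; r=cv2.matchTemplate(b[y-8:y+h+8,x-8:x+w+8],t,cv2.TM_CCOEFF_NORMED); _,v,_,l=cv2.minMaxLoc(r); print(n,round(v,3),l[0]-8,l[1]-8)
print(robot.finish_job())
E
```

```text
blue 1.0 0 0
red 1.0 0 0
tape 0.998 0 0
knob 0.954 1 1
the job is handed in; nothing more can be done
None
```

The job is done and handed in at about 17 s, with the gripper still holding the sprung arm back.

- **Idler:** I gripped it across its 34 mm width and set it upright and lengthwise on the ledge, then let go. In the side view it sits centred to about 1 mm, and it looked the same in the last picture.
- **Sprung arm:** I gripped the black post and pushed it round its arc past the click. It is held at about 0.636 rad, against the end stop at 0.65. That figure comes from the gripper position. The picture just before the last small push agreed with the gripper to about 0.01 rad (0.61 against 0.607).
- **Pawl:** The red knob shifted by about 1 px, which fits the click but is too small to confirm it.
- **Bystanders:** Both vials and the tape roll show no shift (0 px) between the first and last pictures.

**Checks that disagreed:**
- The two cameras differed by about 5 mm in y. I corrected for this using the gripper and block as a reference.
- The force reading along the push was about 5 N, below the roughly 10 N expected from the spring. There was also about 8 N of upward force on the gripper from holding the post. I did not resolve either, but the picture shows the arm held where it should be.

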